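Hang the tube rack on the slotted stand and lock it

TASK

Hang the empty metal tube rack on the slotted stand: hook its four claws into the top two rows of slots and let it down, then press it down until the spring catch snaps over its top ledge and the rack is fully home. Work with a light hand: feel the claws into the slots, and neither ram the rack against the stand nor lean on it hard. Let go of it, and leave everything else on the bench where it stands.

Things in the scene. Friction and masses are not known exactly. Their poses are not given: they have to be found in the camera images.
- rack: Empty aluminium tube rack, 104 deep (x) x 150 wide (y) x 108 mm tall, 0.35 to 0.5 kg, loose, standing upright on the bench. Origin: on its underside, below the middle of the back plate's rear face; x points out of the back (the way the claws point), z up. Hung and home, its origin and axes coincide with those of point stand_home.
- rack_handle (a point): Centre of the black carrying handle on top of the rack: a bar 50 long (rack x) x 12 wide (y) x 12 mm high, centred 64 mm ahead of the back plate's rear face and 98 mm above the underside. Free on both sides, 42 mm of air under it. Axes as the rack's.
- rack_ledge (a point): Middle of the upper face of the press ledge, a flat rail along the rack's top rear edge: 30 deep (x) x 150 wide (y) x 4 mm thick, upper face 108 mm above the underside, its rear edge level with the back plate's rear face; a lip under the rear edge slants down and forward (10 mm down, 4.5 mm forward). 9 mm between ledge and handle.
- rack_claws (a point): Point on the back plate's rear face midway between the two upper claws, at the lower edge of their necks (88 mm above the underside). The claws stand at y = -60 and +60 mm, a second pair 50 mm lower. Each is 5 mm thick (y), square-edged, sticks out 11 mm: a neck 8 mm high across a 6 mm gap, then a lip that hangs 20 mm below the neck.
- stand: Fixed dark steel stand: two uprights, 36 wide x 4 mm thick, centres at y = -60 and +60 mm, 232 mm tall. Origin on the bench below the middle of their front faces (plane x = 0); x points to the rear. Each has 4 slots 8 wide x 34 mm high, lower edges at 188, 138, 88 and 38 mm up; the claws belong in the top two. Between the uprights it is open but for a cross rail at 214 to 230 mm.
- stand_home (a point): Where the rack's origin is when it hangs fully home: in the uprights' front plane, 100 mm above the bench. Axes as the stand's. The claws pass through the slots while the rack is 20 to 26 mm above home (23 mm is mid-slot), 1.5 mm free each side; if they miss, the rack stops 11 mm short of the uprights. Hung, it may sag 2 to 3 mm forward at the top.
- catch (a joint): Spring catch in the middle of the cross rail: m it is pushed back, 0 = sprung out. Wedge nose 20 mm wide, 7 mm ahead of the uprights, underside 208, ramp up to 217 mm above the bench. The rack comes to rest on it 8 to 11 mm above home, hooked. A growing press, to 15 to 24 N on the ledge, pushes it back about 3 mm; 0 to 2 mm above home it snaps back to 0 over the ledge and the press eases.
- tip_box: Bystander: black and yellow pipette tip box, 82 x 122 x 68 mm, origin under its centre, x the short side.
- rotor_lid: Bystander: black centrifuge rotor lid, a disc 92 mm across with a central knob, 30 mm tall, origin under its centre.
- tube_block: Bystander: blue block with small tubes, 90 x 134 x 42 mm, origin under its centre, y the long side.
- reagent_bottle: Bystander: amber bottle with a blue cap, 64 mm across, 130 mm tall, origin under its centre.
Mind the look-alikes: they are no part of the job. There is more than one size of the rack; the job needs the larger.

How it is judged:
On the way:
1. the claws are in the top two rows of slots and hooked behind the uprights (x of rack_claws in the frame of stand above -0.005 m and y of rack_claws in the frame of stand between -0.005 and 0.005 m and z of rack in the frame of stand between 0.096 and 0.115 m), for 0.1 s.
At the end, for the whole second after the job is handed in: the rack hangs at rest on the top two rows of slots, upright, fully home within 2 to 3 mm (sag of up to 5 mm forward allowed), the catch sprung out over its ledge (x of rack_claws in the frame of stand above -0.005 m and y of rack_claws in the frame of stand between -0.005 and 0.005 m and z of rack in the frame of stand between 0.097 and 0.102 m and angle between rack's own z axis and vertical below 0.06 rad and value of joint catch below 0.0015 m and linear speed of rack below 0.01 m/s); the robot touches nothing.
It fails at once if the rack is rammed against the stand or leaned on too hard (contact force between rack and stand above 60 N).
It fails at once if the tip box is disturbed (distance of tip_box from where it was at the start of the episode above 0.02 m).
It fails at once if the rotor lid is disturbed (distance of rotor_lid from where it was at the start of the episode above 0.02 m).
It fails at once if the tube block is disturbed (distance of tube_block from where it was at the start of the episode above 0.02 m).
It fails at once if the bottle is disturbed (distance of reagent_bottle from where it was at the start of the episode above 0.02 m).
It also fails if it takes over 70 s, if anything falls off the work surface, if the arm or the gripper's body presses on something with over 40 N, if the wrist force passes 120 N, or if a joint passes its speed limit or range.

ROBOT

A 6-joint arm with a two-finger parallel gripper is mounted at the origin on the work surface. World frame = base frame: x ahead of the robot, y to its left, z up, the work surface at z = 0. Lengths are in m, angles in rad, forces in N, time in s.
With the tool pointing down it reaches from about 0.325 to 0.9 m from the base axis. Payload 6.1 kg.
Tool frame: the origin (TCP) lies midway between the tips of the shut fingers; the grasp point (between the pads) lies 19 mm behind it; z points along the fingers, y is the direction in which the jaws open and shut (so a half turn about z gives the same grasp; the last joint's range is limited). The gripper opens to 87 mm and grips with 3 to 60 N. Pads are 19 mm wide; open, the fingers measure 117 mm over their backs; the gripper's body (75 mm by 190 mm) begins 51 mm behind the grasp point.
Start: joints at [-1.405, 0.22, 1.526, -0, 1.395, -0.126], TCP at [0.18, -0.599, 0.196] pointing down, gripper open.
Joint ranges: [-2.98, 2.98], [-0.91, 2.08], [0.09, 2.57], [-1.24, 4.39], [0.2, 2.65], [-2.68, 2.68]. Speed limits (rad/s): [2.57, 2.57, 3.01, 3.14, 3.14, 3.14].

INTERFACE

Orientations are given as a rotation vector (axis times angle).
In Python, from station import ctrl gives the robot as it stands.
- The arm moves only by the tool apply_moves, never from a script. Its argument "increments" is a list of rows, each a list of 5 numbers: the shift along the tool's x, y, z in cm, then the turn about the tool's z in degrees, then the finger opening in cm, from 0 to 8.7. In form: [[x, y, z, turn, jaw], ...]. A call has 1 to 5 rows; each row is the pose to reach, as a shift and turn from the pose commanded when the call began, along the tool's axes at that moment; what a row does not reach only later rows make up. A row lasts 1/12 s, in which the tool goes at most 41.7 mm and 7.16 degrees, less where a joint would pass 70% of its speed; a pose out of reach is approached as far as the arm can. A call with a gripper value outside its range is refused whole. The fingers move at their own pace and stop on an object; "squeeze" is the grip in N (left out, the last holds). Time passes only in rows, so rows that repeat a pose let the fingers close. It gives the time, the measured TCP pose, the force and the opening at its end, in the units of the state.
- ctrl.get_obs(): the state, without advancing time (a new reading comes with each control period).
- ctrl.camera(name): name is "scene" or "top"; returns a dict with "image" (384x512x3 uint8, blue, green, red), "fx", "fy", "cx", "cy" (pixels), "eye" and "attitude" of the camera in the world. Camera axes: x right, y down, z forward; pixel columns grow to the right and rows downward; lengths in m; the calibration is good to about 2 mm. A picture is of the moment at which its call begins. There is no depth.
- ctrl.hand_in(): hands the job in, once; it reports no verdict.
The state is a dict: "clock": time; "joint_pos": joint angles; "joint_velocities": joint speeds; "effort": joint torques, N m; "ee_pos": TCP position; "tcp_rot": TCP orientation; "force": force on the tool from outside, world axes, zero at the start; "ft_torque": the same for the moment, N m; "opening": finger opening in m.
Only numpy, scipy, OpenCV 4.12 (cv2) and the standard library are available. Lean on these libraries where they do the work, as an engineer would, in place of code of your own. Each camera call takes 0.05 s, during which the arm holds its last target. There are 200 camera calls.

## Working session

There is one attempt and no reset: what is moved stays moved. The work goes in short steps, Python scripts to look and compute and a tool call to move; the robot and the scene stay as the last step left them, time stands still between calls to the robot, and variables do not carry over. Pictures are saved under pics/ and viewed, about 8 in all and at most 12, crops included, and the job is handed in when it is done.

Besides the shell and the picture viewer there is one more tool, called after "Emit:" as name(argument=value, ...) on one line, values as JSON. apply_moves: Moves the arm, as the interface text tells. Its arguments: {"type":"object","properties":{"increments":{"type":"array","items":{"type":"array","items":{"type":"number"}}},"squeeze":{"type":"number"}},"required":["increments"]}

```bash
mkdir -p pics; ls
python3 - <<'E'
from station import ctrl
import cv2,pickle
for n in("scene","top"):
    c=ctrl.camera(n); cv2.imwrite(f"pics/{n}0.png",cv2.resize(c["image"],(768,576),interpolation=cv2.INTER_CUBIC)); pickle.dump(c,open(f"{n}0.pkl","wb"))
    print(n,{k:v for k,v in c.items() if k!="image"})
print(ctrl.get_obs())
E
```

```text
pics
scene {'fx': 378.6488674852835, 'fy': 378.6488674852835, 'cx': 246.04373383516398, 'cy': 194.5402570352804, 'eye': array([ 1.38388118, -0.22083309,  0.64519756]), 'attitude': array([-1.75994253, -1.38093567,  0.74607375])}
top {'fx': 357.0793723863139, 'fy': 357.0793723863139, 'cx': 251.5810815724252, 'cy': 185.5108561395965, 'eye': array([ 0.47177504, -0.01707496,  0.96052752]), 'attitude': array([-2.14257747,  2.18512321, -0.11716845])}
{'clock': 0.1, 'joint_pos': array([-1.40505850e+00,  2.21167278e-01,  1.52752533e+00,  3.72006637e-05,
        1.39468040e+00, -1.26130140e-01]), 'joint_velocities': array([ 0.00110496, -0.00113769, -0.00124765, -0.00047769,  0.00057694,
        0.00118007]), 'effort': array([ 4.57324577e-04, -4.95943129e+01, -3.88522160e+01,  7.02714873e-02,
        5.15893777e-02, -3.80497136e-05]), 'ee_pos': array([ 0.17972809, -0.59796157,  0.19541913]), 'tcp_rot': array([-3.10643885e+00, -4.56570434e-01, -2.12987344e-06]), 'force': array([-0.65195793,  0.46086229,  0.44507   ]), 'ft_torque': array([-0.01469842, -0.00457978, -0.06620191]), 'opening': 0.08717355835584115}
```

View pics/scene0.png

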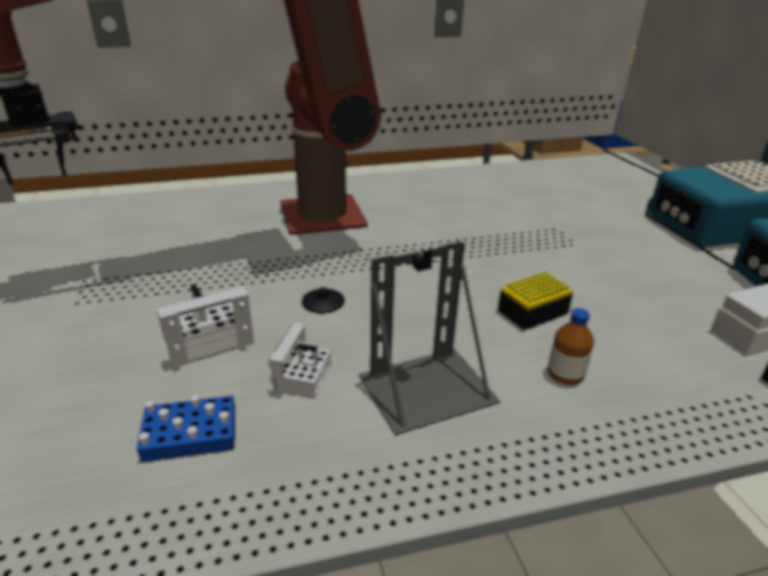

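View pics/top0.png

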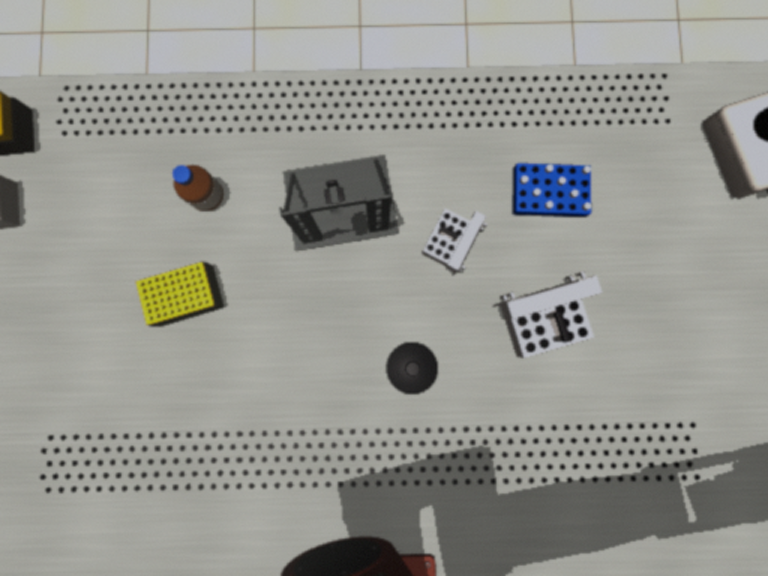

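Large rack at top (552,315) / scene (207,325). The smaller look-alike is at top (455,238) / scene (300,362), visibly only about 2/3 the size. The stand is at top (338,200). I'll confirm in one enlarged composite that also gives the feature pixels.

Run:
```python
import cv2,pickle,numpy as np
T=pickle.load(open("top0.pkl","rb"))["image"];S=pickle.load(open("scene0.pkl","rb"))["image"]
def crop(I,u,v,w,h,k):
    c=cv2.resize(I[v:v+h,u:u+w],None,fx=k,fy=k,interpolation=cv2.INTER_CUBIC)
    for i in range(0,w,10): cv2.putText(c,str(u+i),(i*k,8),0,.3,(0,0,255)); cv2.line(c,(i*k,9),(i*k,13),(0,0,255))
    for j in range(10,h,10): cv2.putText(c,str(v+j),(0,j*k+4),0,.3,(0,0,255)); cv2.line(c,(20,j*k),(24,j*k),(0,0,255))
    return c
a=np.hstack([crop(T,325,178,80,60,5),crop(T,185,102,80,60,5)])
b=np.hstack([crop(S,100,185,80,60,5),crop(S,238,160,80,60,5)])
cv2.imwrite("pics/c1.png",np.vstack([a,b]))
```

```text
(no output)
```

View pics/c1.png

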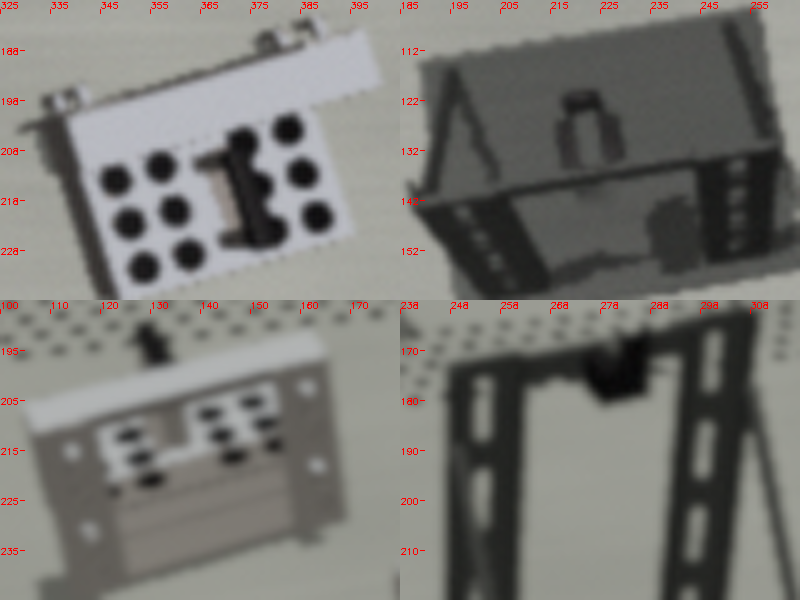

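The crop confirms it: the ledge spans ~62 px in the top view at z=0.108, i.e. 150 mm, so this is the larger rack. The stand's front faces the robot and both backs point away. Now fit the poses.

```bash
cat > h.py <<'E'
import numpy as np,cv2,pickle
from scipy.spatial.transform import Rotation as R
from scipy.optimize import least_squares
def proj(c,P):
    q=R.from_rotvec(c["attitude"]).inv().apply(np.atleast_2d(P)-c["eye"])
    return np.c_[c["fx"]*q[:,0]/q[:,2]+c["cx"],c["fy"]*q[:,1]/q[:,2]+c["cy"]]
def world(p,L): # p=x,y,z,yaw
    return R.from_euler("z",p[3]).apply(L)+p[:3]
def fit(obs,p0,freez=True):  # obs: list of (cam, local mm, pixels)
    def f(v):
        p=np.r_[v[:2],0,v[2]] if freez else v
        return np.concatenate([(proj(c,world(p,np.array(L)/1e3))-U).ravel() for c,L,U in obs])
    s=least_squares(f,np.array(p0)[[0,1,3]] if freez else p0,loss="soft_l1")
    return s.x,np.round(f(s.x).reshape(-1,2),1)
E
python3 - <<'E'
from h import *
T=pickle.load(open("top0.pkl","rb"));S=pickle.load(open("scene0.pkl","rb"))
cr=lambda u,v,ox,oy,P:(np.array(P)-[ox,oy]+.5)/5-.5+[u,v]
rt=cr(325,178,0,0,[(68,113),(366,28),(383,85),(85,162)])
rs=cr(100,185,0,300,[(328,358),(35,432),(318,330),(25,403)])
L1=[(0,75,108),(0,-75,108),(-30,-75,108),(-30,75,108)]
L2=[(0,75,108),(0,-75,108),(-30,75,108),(-30,-75,108)]
for o in ([(T,L1,rt)],[(S,L2,rs)],[(T,L1,rt),(S,L2,rs)]):
    x,r=fit(o,[.5,-.25,0,0]);print("rack",x.round(4),r.tolist())
print("all z free",fit([(T,L1,rt),(S,L2,rs)],[.5,-.25,0,0],False)[0].round(4))
st=cr(185,102,400,0,[(412,208),(782,150)])
ss=cr(238,160,400,300,[(447,362),(757,315),(483,408),(712,360),(481,498),(704,447)])
M1=[(0,78,232),(0,-78,232)]
M2=[(4,-78,232),(4,78,232),(2,-60,205),(2,60,205),(2,-60,155),(2,60,155)]
for o in ([(T,M1,st)],[(S,M2,ss)],[(T,M1,st),(S,M2,ss)]):
    x,r=fit(o,[.65,.1,0,0]);print("stand",x.round(4),r.tolist())
E
```

```text
rack [ 0.5472 -0.2948  0.2462] [[-0.3, -1.0], [-0.0, -0.4], [0.4, 0.2], [-0.1, 1.3]]
rack [ 0.5453 -0.2894  0.234 ] [[0.8, 0.0], [0.1, 0.0], [-0.6, 0.2], [-0.2, -0.3]]
rack [ 0.5464 -0.2922  0.2458] [[-1.4, -0.6], [-1.1, 0.0], [-0.7, 0.6], [-1.2, 1.7], [-0.4, 0.2], [-1.1, 0.6], [-1.9, 0.4], [-1.4, 0.3]]
all z free [ 0.5473 -0.2919  0.0021  0.2415]
stand [0.6543 0.0389 0.1387] [[0.0, -0.0], [-0.0, 0.0]]
stand [0.6529 0.0426 0.1289] [[0.2, 0.3], [-0.5, -1.5], [-0.1, -0.3], [0.4, 0.4], [-0.2, -0.1], [0.2, 0.7]]
stand [0.6541 0.0414 0.1343] [[-1.2, -0.1], [-1.2, 0.2], [-0.1, 0.7], [-0.8, -1.3], [-0.5, 0.0], [0.0, 0.6], [-0.5, 0.3], [-0.1, 1.0]]
```

```bash
cat >> h.py <<'E'
def goto(x,y,z,yaw):
    from station import ctrl
    o=ctrl.get_obs();Q=R.from_rotvec(o["tcp_rot"])
    X=Q.apply([1,0,0]);cur=np.arctan2(X[1],X[0])
    d=Q.inv().apply(np.array([x,y,z])-o["ee_pos"])*100
    print("t",round(o["clock"],2),"pos",o["ee_pos"].round(4),"yaw",cur.round(4),"F",o["force"].round(1),"open",round(o["opening"],4),"| row cm",d.round(2),"turn",round(-np.degrees(yaw-cur),2))
E
python3 -c "
from h import *
goto(.4843,-.3077,.196,.244)"
```

```text
t 0.1 pos [ 0.1797 -0.598   0.1954] yaw 0.2919 F [-0.7  0.5  0.4] open 0.0872 | row cm [ 3.752e+01 -1.904e+01 -1.000e-02] turn 2.74
```

Emit:
apply_moves(increments=[[3.5, -1.8, 0, 0.5, 8.7], [7.1, -3.6, 0, 1, 8.7], [10.7, -5.4, 0, 1.5, 8.7], [14.3, -7.2, 0, 2, 8.7], [17.8, -9, 0, 2.7, 8.7]])

```text
clock: 0.52
ee_pos: [0.3253, -0.4594, 0.1959]
tcp_rot: [-3.117, -0.382, 0.0]
force: [0.4, -0.4, -0.8]
opening: 0.0872
```

```bash
python3 -c "
from h import *
goto(.4843,-.3077,.196,.244)"
```

```text
t 0.52 pos [ 0.3253 -0.4594  0.1959] yaw 0.2438 F [ 0.4 -0.4 -0.8] open 0.0872 | row cm [ 19.1  -10.88  -0.  ] turn -0.01
```

Emit:
apply_moves(increments=[[3.6, -2.1, 0, 0, 8.7], [7.2, -4.1, 0, 0, 8.7], [10.8, -6.2, 0, 0, 8.7], [14.4, -8.2, 0, 0, 8.7], [18, -10.3, 0, 0, 8.7]])

```text
clock: 0.93
ee_pos: [0.475, -0.3159, 0.1961]
tcp_rot: [-3.118, -0.383, 0.001]
force: [0.4, -0.2, -0.2]
opening: 0.0868
```

```bash
python3 -c "
from h import *
goto(.4843,-.3077,.079,.244)"
```

```text
t 0.93 pos [ 0.475  -0.3159  0.1961] yaw 0.2445 F [ 0.4 -0.2 -0.2] open 0.0868 | row cm [ 1.1  -0.56 11.71] turn 0.03
```

Emit:
apply_moves(increments=[[1.1, -0.6, 2, 0, 8.7], [1.1, -0.6, 5, 0, 8.7], [1.1, -0.6, 8, 0, 8.7], [1.1, -0.6, 10.5, 0, 8.7], [1.1, -0.6, 11.6, 0, 8.7]])

```text
clock: 1.35
ee_pos: [0.481, -0.3068, 0.0759]
tcp_rot: [-3.113, -0.384, 0.007]
force: [0.3, 1.4, -0.9]
opening: 0.0865
```

Emit:
apply_moves(increments=[[0, 0, 0, 0, 4], [0, 0, 0, 0, 2], [0, 0, 0, 0, 0.5], [0, 0, 0, 0, 0.5], [0, 0, 0, 0, 0.5]], squeeze=15)

```text
clock: 1.77
ee_pos: [0.4843, -0.3102, 0.0824]
tcp_rot: [3.116, 0.383, 0.003]
force: [0.2, -0.1, -0.6]
opening: 0.0614
```

Emit:
apply_moves(increments=[[0, 0, 0, 0, 0.5], [0, 0, 0, 0, 0.5], [0, 0, 0, 0, 0.5], [0, 0, 0, 0, 0.5], [0, 0, 0, 0, 0.5]], squeeze=55)

```text
clock: 2.18
ee_pos: [0.4833, -0.3091, 0.0805]
tcp_rot: [-3.118, -0.383, -0.0]
force: [-0.4, 0.4, 0.6]
opening: 0.0282
```

Emit:
apply_moves(increments=[[0, 0, 0, 0, 0.5], [0, 0, 0, 0, 0.5], [0, 0, 0, 0, 0.5], [0, 0, 0, 0, 0.5], [0, 0, 0, 0, 0.5]])

```text
clock: 2.6
ee_pos: [0.4832, -0.3091, 0.0804]
tcp_rot: [-3.118, -0.383, 0.0]
force: [0.2, -0.5, -0.0]
opening: 0.0058
```

Emit:
apply_moves(increments=[[0, 0, 0, 0, 0.5], [0, 0, 0, 0, 0.5], [0, 0, -0.5, 0, 0.5], [0, 0, -1.5, 0, 0.5], [0, 0, -3, 0, 0.5]])

```text
clock: 3.02
ee_pos: [0.4825, -0.3085, 0.1101]
tcp_rot: [-3.116, -0.383, 0.003]
force: [-0.1, -0.4, 0.7]
opening: 0.005
```

Run:
```python
from h import *
from station import ctrl
goto(.4843,-.3077,.25,.244)
c=ctrl.camera("scene"); cv2.imwrite("pics/s2.png",cv2.resize(c["image"][140:260,60:220],None,fx=5,fy=5,interpolation=cv2.INTER_CUBIC))
```

```text
t 3.02 pos [ 0.4825 -0.3085  0.1101] yaw 0.2447 F [-0.1 -0.4  0.7] open 0.005 | row cm [  0.17  -0.07 -13.99] turn 0.04
```

View pics/s2.png

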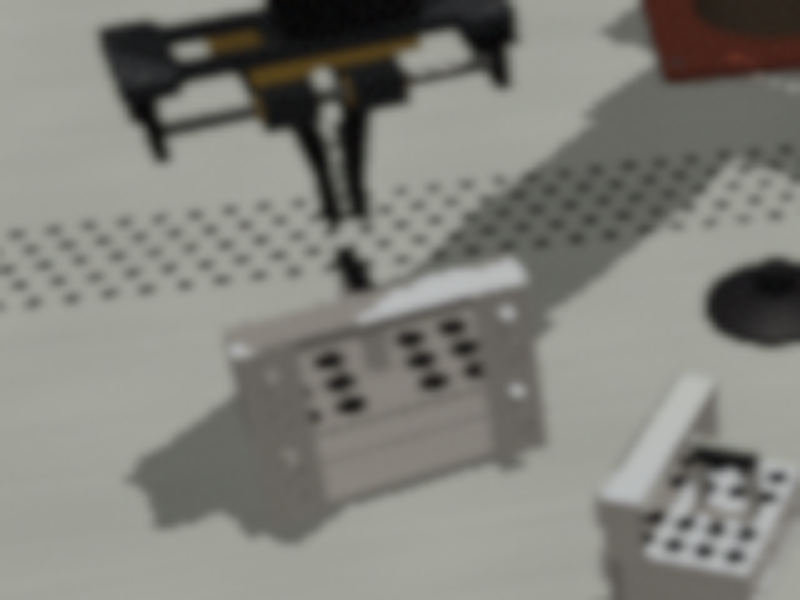

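Run:
```python
from h import *
T=pickle.load(open("top0.pkl","rb"));S=pickle.load(open("scene0.pkl","rb"))
p=[.5464,-.2922,0,.244]
H=world(p,np.array([(-39,0,104),(-89,0,104),(-64,0,98)])/1e3)
print("handle world",H.round(4));print("top crop",((proj(T,H)-[325,178])*5).round());print("scene s2 crop",((proj(S,H)-[60,140])*5).round())
print("tcp in s2",((proj(S,[.4825,-.3085,.110])-[60,140])*5).round())
```

```text
handle world [[ 0.5086 -0.3016  0.104 ]
 [ 0.46   -0.3137  0.104 ]
 [ 0.4843 -0.3077  0.098 ]]
top crop [[231. 146.]
 [262. 247.]
 [242. 197.]]
scene s2 crop [[363. 288.]
 [340. 243.]
 [353. 275.]]
tcp in s2 [[348. 254.]]
```

The rack has not lifted and the jaws closed to 5 mm, so the grasp missed. The fingertips appear at crop (337,222), but the reported TCP projects to (348,254). Checking from the top camera.

Run:
```python
from h import *
from station import ctrl
c=ctrl.camera("top");s=ctrl.camera("scene");o=ctrl.get_obs()
for n,k in(("top1",c),("scene1",s)): pickle.dump(k,open(n+".pkl","wb"))
k=6
a=cv2.resize(c["image"][165:265,320:420],None,fx=4,fy=4,interpolation=cv2.INTER_CUBIC)
b=cv2.resize(s["image"][150:230,95:175],None,fx=5,fy=5,interpolation=cv2.INTER_CUBIC)
cv2.imwrite("pics/t3.png",np.hstack([a,b]))
print(o["ee_pos"],((proj(c,o["ee_pos"])-[320,165])*4).round(),((proj(s,o["ee_pos"])-[95,150])*5).round(),o["joint_pos"].round(3))
P=o["ee_pos"]+np.array([0,0,.07]);print("70mm up",((proj(c,P)-[320,165])*4).round(),((proj(s,P)-[95,150])*5).round())
```

```text
[ 0.48456333 -0.31022426  0.112634  ] [[226. 208.]] [[168. 202.]] [-0.707  0.173  1.744  0.     1.22   0.62 ]
70mm up [[271. 205.]] [[147.  86.]]
```

View pics/t3.png

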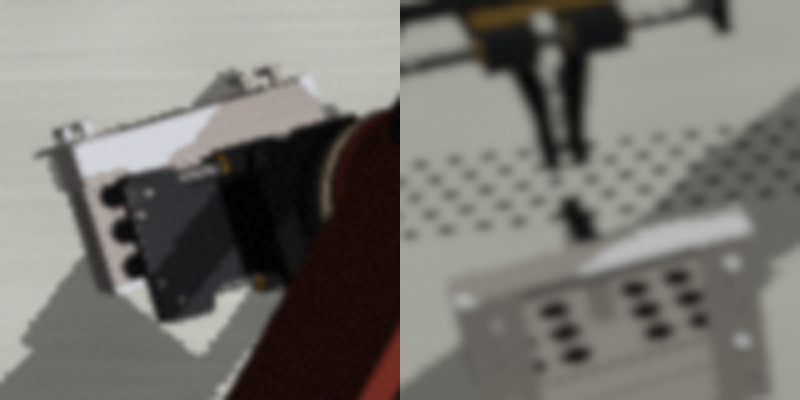

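Run:
```python
from h import *
A=pickle.load(open("scene0.pkl","rb"));B=pickle.load(open("scene1.pkl","rb"))
D=np.abs(A["image"].astype(int)-B["image"]).sum(2)
for v in range(170,200): print(v,D[v,118:142].tolist())
o=np.array([.17972,-.598,.19542]);y=np.array([.288,-.957,0])*.051
print("start tips",proj(A,[o+y,o-y])*1.5)
```

```text
170 [160, 79, 52, 184, 240, 199, 79, 19, 29, 66, 185, 243, 217, 97, 45, 142, 187, 200, 199, 198, 201, 200, 198, 197]
171 [179, 125, 15, 121, 222, 212, 103, 7, 7, 75, 187, 239, 209, 76, 70, 159, 188, 198, 201, 199, 198, 198, 198, 198]
172 [192, 161, 77, 55, 184, 214, 121, 26, 8, 73, 178, 239, 199, 67, 82, 171, 193, 197, 199, 199, 196, 201, 197, 197]
173 [196, 174, 116, 3, 140, 201, 132, 36, 8, 61, 158, 227, 195, 60, 85, 168, 193, 198, 196, 198, 199, 196, 197, 198]
174 [196, 187, 143, 49, 95, 201, 148, 52, 13, 47, 136, 212, 184, 53, 85, 169, 195, 198, 199, 198, 197, 197, 198, 193]
175 [197, 195, 165, 83, 60, 186, 164, 67, 3, 12, 109, 202, 181, 47, 87, 170, 196, 197, 196, 191, 187, 188, 191, 186]
176 [199, 197, 173, 100, 29, 171, 186, 79, 6, 4, 87, 196, 186, 59, 82, 164, 191, 188, 178, 161, 148, 149, 148, 141]
177 [198, 195, 176, 114, 10, 154, 207, 115, 27, 26, 112, 210, 211, 95, 38, 127, 145, 137, 121, 100, 79, 78, 79, 70]
178 [197, 194, 173, 114, 1, 140, 211, 143, 72, 78, 167, 262, 275, 191, 56, 40, 68, 65, 58, 47, 38, 34, 30, 32]
179 [183, 172, 150, 89, 21, 153, 239, 193, 125, 141, 2
[... 1466 characters left out ...]
5, 25, 23, 21, 13, 6]
194 [22, 19, 24, 24, 24, 25, 25, 23, 22, 21, 11, 3, 32, 18, 10, 10, 20, 22, 22, 19, 7, 6, 21, 48]
195 [21, 24, 25, 25, 25, 24, 26, 24, 22, 22, 16, 1, 15, 23, 12, 6, 17, 14, 4, 12, 43, 71, 89, 97]
196 [23, 27, 25, 24, 23, 25, 27, 25, 24, 23, 18, 9, 9, 22, 30, 14, 7, 17, 42, 77, 107, 122, 123, 98]
197 [25, 25, 25, 24, 25, 24, 26, 24, 23, 24, 16, 4, 22, 50, 70, 79, 80, 90, 109, 124, 125, 105, 87, 60]
198 [27, 25, 26, 25, 25, 24, 23, 22, 18, 9, 9, 34, 67, 99, 112, 123, 127, 128, 122, 104, 77, 45, 19, 4]
199 [24, 26, 24, 23, 20, 15, 9, 3, 14, 36, 63, 88, 111, 130, 137, 140, 130, 108, 77, 44, 13, 3, 15, 20]
start tips [[ 11.80925576 195.21612694]
 [ 67.98316911 185.60003477]]
```

Silhouette differencing: the real tips end at scene (127.6,183.5), while the reported TCP projects to (128.6,190.4). The start image shows the same ~20 mm. So the tips sit about 20 mm higher than reported, with x and y about right. I'll re-grasp about 20 mm lower.

Emit:
apply_moves(increments=[[0, 0, 0, 0, 5], [0, 0, 0, 0, 5], [0, 0, 0, 0, 5], [0, 0, 0, 0, 5], [0, 0, 0, 0, 5]], squeeze=15)

```text
clock: 3.58
ee_pos: [0.483, -0.3089, 0.1099]
tcp_rot: [-3.117, -0.383, 0.001]
force: [1.1, 0.8, 0.6]
opening: 0.0306
```

Emit:
apply_moves(increments=[[0.1, 0, 0, 0, 5], [0.1, 0, 1.5, 0, 5], [0.1, 0, 3, 0, 5], [0.1, 0, 4, 0, 5], [0.1, 0, 4.9, 0, 5]])

```text
clock: 4.0
ee_pos: [0.4839, -0.3085, 0.0602]
tcp_rot: [-3.117, -0.383, 0.001]
force: [-0.3, 0.2, 0.4]
opening: 0.0493
```

Emit:
apply_moves(increments=[[0, 0, 0, 0, 3], [0, 0, 0, 0, 1.5], [0, 0, 0, 0, 0.5], [0, 0, 0, 0, 0.5], [0, 0, 0, 0, 0.5]])

```text
clock: 4.42
ee_pos: [0.4848, -0.3094, 0.0624]
tcp_rot: [3.117, 0.383, 0.002]
force: [0.5, -0.1, 0.2]
opening: 0.0247
```

Emit:
apply_moves(increments=[[0, 0, 0, 0, 0.5], [0, 0, 0, 0, 0.5], [0, 0, 0, 0, 0.5], [0, 0, 0, 0, 0.5], [0, 0, 0, 0, 0.5]])

```text
clock: 4.83
ee_pos: [0.4843, -0.3087, 0.0617]
tcp_rot: [-3.118, -0.383, -0.0]
force: [-0.3, 1.7, 3.3]
opening: 0.0119
```

Emit:
apply_moves(increments=[[0, 0, 0, 0, 0.5], [0, 0, 0, 0, 0.5], [0, 0, 0, 0, 0.5], [0, 0, -0.3, 0, 0.5], [0, 0, -1, 0, 0.5]], squeeze=55)

```text
clock: 5.25
ee_pos: [0.4828, -0.308, 0.0695]
tcp_rot: [-3.116, -0.383, 0.004]
force: [-0.5, 0.5, -4.4]
opening: 0.0112
```

```bash
python3 -c "
from h import *
goto(.4843,-.3077,.25,.244)"
```

```text
t 5.25 pos [ 0.4828 -0.308   0.0695] yaw 0.2448 F [-0.5  0.5 -4.4] open 0.0112 | row cm [  0.11  -0.04 -18.05] turn 0.05
```

```bash
cat >> h.py <<'E'
ST=np.array([.654,.040,.134])
def rackto(dx,dy,z,dyaw=0,st=ST): # rack origin in stand frame; z above bench
    c,s=np.cos(st[2]),np.sin(st[2]);u=np.array([c,s]);w=np.array([-s,c])
    t=st[2]+dyaw
    o=st[:2]+dx*u+dy*w-.064*np.array([np.cos(t),np.sin(t)])
    goto(o[0],o[1],z+.0617,t)
E
python3 -c "
from h import *
rackto(-.06,0,.135)"
```

```text
t 5.25 pos [ 0.4828 -0.308   0.0695] yaw 0.2448 F [-0.5  0.5 -4.4] open 0.0112 | row cm [ 12.69 -31.02 -12.67] turn 6.35
```

Emit:
apply_moves(increments=[[0, 0, -2.5, 0, 0.5], [0, 0, -5, 0, 0.5], [0, 0, -7.5, 0, 0.5], [0, 0, -10, 0, 0.5], [0, 0, -12, 0, 0.5]])

```text
clock: 5.67
ee_pos: [0.4843, -0.3092, 0.1931]
tcp_rot: [3.117, 0.383, 0.001]
force: [1.0, -0.8, -5.2]
opening: 0.0113
```

```bash
python3 -c "
from h import *
rackto(-.06,0,.135)"
```

```text
t 5.67 pos [ 0.4843 -0.3092  0.1931] yaw 0.2446 F [ 1.  -0.8 -5.2] open 0.0113 | row cm [ 12.6  -31.14  -0.39] turn 6.34
```

Emit:
apply_moves(increments=[[0.8, -2, 0, 1, 0.5], [2, -5, 0, 2, 0.5], [3.4, -8.3, 0, 3.5, 0.5], [4.8, -11.8, 0, 5, 0.5], [6.1, -15, -0.3, 6.3, 0.5]])

```text
clock: 6.08
ee_pos: [0.5061, -0.1467, 0.1932]
tcp_rot: [-3.133, -0.208, 0.003]
force: [1.5, 0.3, -5.2]
opening: 0.0112
```

```bash
python3 -c "
from h import *
rackto(-.06,0,.123)"
```

```text
t 6.08 pos [ 0.5061 -0.1467  0.1932] yaw 0.1327 F [ 1.5  0.3 -5.2] open 0.0112 | row cm [  4.73 -16.53   0.87] turn -0.07
```

Emit:
apply_moves(increments=[[1, -3.5, 0, 0, 0.5], [2, -7, 0, 0, 0.5], [3, -10.5, 0, 0, 0.5], [4, -14, 0.5, 0, 0.5], [4.6, -16.1, 0.9, 0, 0.5]])

```text
clock: 6.5
ee_pos: [0.5309, 0.0205, 0.1852]
tcp_rot: [-3.133, -0.214, -0.0]
force: [1.0, -1.0, -5.7]
opening: 0.0117
```

Emit:
apply_moves(increments=[[0, 0, 0, 0, 0.5], [0, 0, 0, 0, 0.5], [0, 0, 0, 0, 0.5]])

```text
clock: 6.75
ee_pos: [0.5307, 0.0167, 0.1851]
tcp_rot: [3.134, 0.212, -0.001]
force: [0.2, -0.9, -4.9]
opening: 0.0116
```

Run:
```python
from h import *
from station import ctrl
rackto(-.06,0,.123)
t=ctrl.camera("top");s=ctrl.camera("scene")
for n,k in(("top2",t),("scene2",s)): pickle.dump(k,open(n+".pkl","wb"))
def crop(I,u,v,w,h,k):
    c=cv2.resize(I[v:v+h,u:u+w],None,fx=k,fy=k,interpolation=cv2.INTER_CUBIC)
    for i in range(0,w,10): cv2.line(c,(i*k,0),(i*k,4),(0,0,255),1);cv2.putText(c,str(u+i),(i*k,12),0,.3,(0,0,255))
    for j in range(10,h,10): cv2.line(c,(0,j*k),(4,j*k),(0,0,255),1);cv2.putText(c,str(v+j),(5,j*k+4),0,.3,(0,0,255))
    return c
cv2.imwrite("pics/p4.png",np.hstack([crop(t["image"],180,95,80,110,5),crop(s["image"],235,150,80,110,5)]))
```

```text
t 6.75 pos [0.5307 0.0167 0.1851] yaw 0.1352 F [ 0.2 -0.9 -4.9] open 0.0116 | row cm [ 0.13 -0.66  0.04] turn 0.07
```

View pics/p4.png

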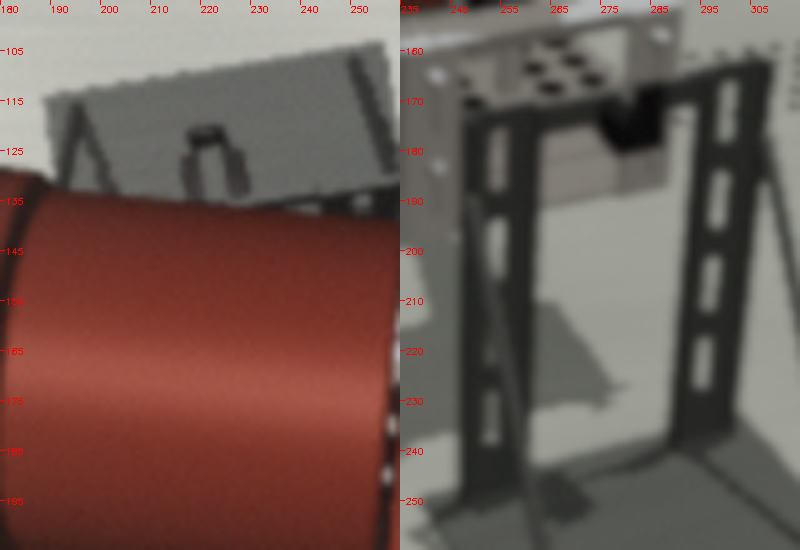

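The top view is blocked by the arm. The scene view shows the rack ahead of the stand, with claw dots at crop (437,75), (440,165) and (660,35), and slot centres on the right upright at (728,108), (719,200), (711,283) and (704,362). I'll fit both from the scene camera.

```bash
cat >> h.py <<'E'
def cen(I,u,v,r=3): # bright-blob centroid with local background
    g=cv2.cvtColor(I,cv2.COLOR_BGR2GRAY).astype(float);u0,v0=int(round(u)),int(round(v))
    p=g[v0-r:v0+r+1,u0-r:u0+r+1];w=np.clip(p-(p.min()+.5*(p.max()-p.min())),0,None)
    a=np.arange(-r,r+1);return [u0+(w*a).sum()/w.sum(),v0+(w*a[:,None]).sum()/w.sum()]
E
python3 - <<'E'
from h import *
S0=pickle.load(open("scene0.pkl","rb"));S=pickle.load(open("scene2.pkl","rb"))
f=lambda o,P,k=5:(np.array(P)+.5)/k-.5+o
d0=np.array([cen(S0["image"],*q) for q in f([100,125],[(72,452),(90,530),(307,387),(317,465)])])
rk=[.5453,-.2894,0,.24]
print(d0.round(1).tolist())
for x,z in((0,92),(11,92),(11,82),(11,85)):
    print(x,z,proj(S0,world(rk,np.array([(x,-60,z),(x,-60,z-50),(x,60,z),(x,60,z-50)])/1e3)).round(1).tolist())
d=np.array([cen(S["image"],*q) for q in f([235,150],[(437-400,75),(440-400,165),(660-400,35)])])
sl=f([235,150],[(328,108),(319,200),(311,283),(304,362),(99,158),(97,247),(92,417)])
L=[(2,60,205),(2,60,155),(2,60,105),(2,60,55),(2,-60,205),(2,-60,155),(2,-60,55)]
x,r=fit([(S,L,sl)],[.65,.04,0,.13]);print("stand",x.round(4),r.tolist());print("dots",d.round(1).tolist())
E
```

```text
[[114.0, 214.8], [117.5, 230.7], [161.0, 202.0], [163.0, 217.6]]
0 92 [[114.1, 214.8], [117.6, 230.7], [161.0, 202.7], [163.0, 218.1]]
11 92 [[115.0, 217.1], [118.5, 233.1], [162.3, 204.8], [164.3, 220.3]]
11 82 [[115.7, 220.4], [119.2, 236.2], [162.7, 208.0], [164.7, 223.3]]
11 85 [[115.5, 219.4], [119.0, 235.2], [162.6, 207.0], [164.6, 222.4]]
stand [0.6527 0.0429 0.1519] [[0.0, 0.4], [0.1, -0.2], [-0.0, -0.1], [-0.2, -0.0], [0.0, -0.1], [-0.0, 0.3], [0.1, -0.3]]
dots [[242.0, 164.7], [242.4, 182.8], [286.9, 156.4]]
```

Run:
```python
from h import *
S=pickle.load(open("scene2.pkl","rb"))
d=np.array([[242.0, 164.7], [242.4, 182.8], [286.9, 156.4]])
L=[(0,-60,92),(0,-60,42),(0,60,92)]
x,r=fit([(S,L,d)],[.59,.03,.123,.13],False);print("rack free",x.round(4),r.tolist())
for yaw in (.135,.145):
  q=least_squares(lambda v:(proj(S,world([v[0],v[1],.1234,yaw],np.array(L)/1e3))-d).ravel(),[.59,.03]);print("zfix",yaw,q.x.round(4),q.fun.round(1))
for st in ([.6527,.0429,.145],[.6535,.0425,.135]):
  st=np.array(st);v=q.x-st[:2];c,s=np.cos(st[2]),np.sin(st[2]);print("rack in stand",v@[c,s],v@[-s,c])
sw=world([.5307+.064*np.cos(.1352),.0167+.064*np.sin(.1352),.1234,.1352],np.array(L)/1e3);print("robot-pred",(proj(S,sw)-d).round(1).tolist())
```

```text
rack free [0.5983 0.0281 0.1278 0.1491] [[0.2, 0.0], [-0.3, -0.0], [0.0, -0.0]]
zfix 0.135 [0.5909 0.0304] [ 0.3 -0.  -0.2 -0.3 -0.1  0.3]
zfix 0.145 [0.5907 0.0303] [ 0.4  0.1 -0.1 -0.2 -0.2  0.2]
rack in stand -0.06311545491685612 -0.0034706984657498683
rack in stand -0.06381647770475837 -0.0035976361809636715
robot-pred [[-1.4, 0.8], [-1.9, 0.6], [-1.6, 1.1]]
```

Emit:
apply_moves(increments=[[0.8, -0.1, 0, 0, 0.5], [1.8, -0.2, 0, 0, 0.5], [2.8, -0.3, 0, 0, 0.5], [3.7, -0.4, 0, 0, 0.5], [4.2, -0.4, 0, 0, 0.5]])

```text
clock: 7.27
ee_pos: [0.5738, 0.0269, 0.1854]
tcp_rot: [-3.134, -0.211, -0.001]
force: [-0.7, -0.4, -3.8]
opening: 0.0113
```

Emit:
apply_moves(increments=[[0, 0, 0, 0, 0.5], [0, 0, 0, 0, 0.5], [0, 0, 0, 0, 0.5]])

```text
clock: 7.52
ee_pos: [0.5718, 0.0268, 0.1851]
tcp_rot: [-3.134, -0.212, 0.002]
force: [0.2, -0.0, -4.3]
opening: 0.0117
```

Run:
```python
from h import *
from station import ctrl
rackto(-.02,0,.123)
s=ctrl.camera("scene");pickle.dump(s,open("scene3.pkl","wb"))
t=ctrl.camera("top")["image"][100:150,170:270]
I=s["image"];u,v,w,h,k=238,150,80,60,10
c=cv2.resize(I[v:v+h,u:u+w],None,fx=k,fy=k,interpolation=cv2.INTER_CUBIC)
cv2.imwrite("pics/p5.png",c);cv2.imwrite("pics/t5.png",cv2.resize(t,None,fx=8,fy=8,interpolation=cv2.INTER_CUBIC))
```

```text
t 7.52 pos [0.5718 0.0268 0.1851] yaw 0.1349 F [ 0.2 -0.  -4.3] open 0.0117 | row cm [-0.07 -0.21  0.04] turn 0.05
```

View pics/p5.png

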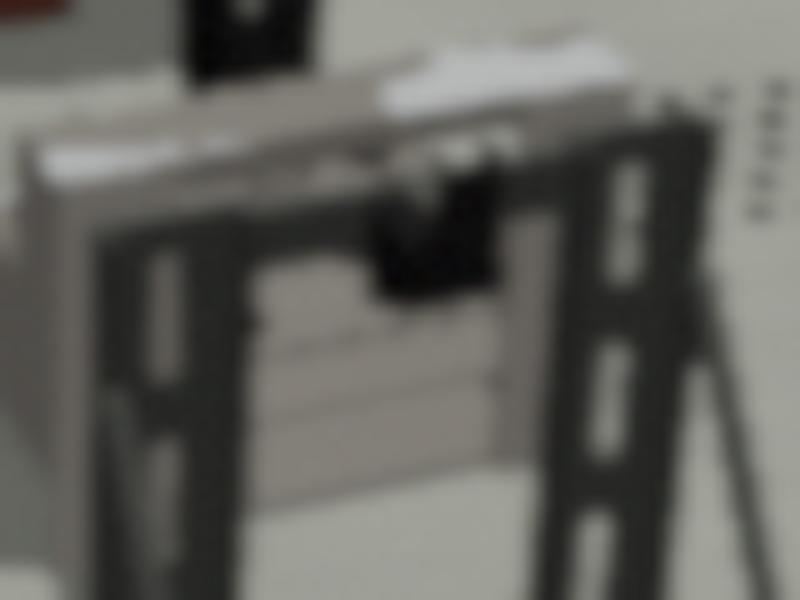

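Run:
```python
from h import *
S=pickle.load(open("scene3.pkl","rb"))
d=(np.array([(50,185),(632,85),(28,140),(610,35)])+.5)/10-.5+[238,150]
L=np.array([(0,-75,108),(0,75,108),(-30,-75,108),(-30,75,108)])/1e3
for z in(.1214,.1234,.1254):
  q=least_squares(lambda v:(proj(S,world([v[0],v[1],z,v[2]],L))-d).ravel(),[.63,.03,.14]);print(z,q.x.round(4),q.fun.round(1))
  for st in ([.6527,.0429,.145],[.6535,.0425,.135]):
    st=np.array(st);v=q.x[:2]-st[:2];c,s=np.cos(st[2]),np.sin(st[2]);print("  rack in stand",v@[c,s],v@[-s,c])
```

```text
0.1214 [0.6345 0.0381 0.0952] [ 1.   0.1  1.6  0.7 -1.  -1.2 -1.7  0.4]
  rack in stand -0.018659547042389105 -0.002102954069130895
  rack in stand -0.019376469823171774 -0.0017854085015309017
0.1234 [0.6381 0.037  0.0988] [ 0.9  0.2  1.8  0.6 -1.1 -1.1 -1.6  0.3]
  rack in stand -0.015282116999445518 -0.003729236920746637
  rack in stand -0.01598294609285271 -0.003377836302154435
0.1254 [0.6417 0.0359 0.1024] [ 0.9  0.3  1.9  0.5 -1.3 -1.1 -1.5  0.2]
  rack in stand -0.011905451834774544 -0.005354018456439638
  rack in stand -0.012590202215471667 -0.004968770510575645
```

Emit:
apply_moves(increments=[[0, -0.1, 0, 0, 0.5], [0, -0.2, 0, 0, 0.5], [0.2, -0.2, 0, 0, 0.5], [0.4, -0.2, 0, 0, 0.5], [0.5, -0.2, 0, 0, 0.5]])

```text
clock: 8.03
ee_pos: [0.5772, 0.0294, 0.1856]
tcp_rot: [3.134, 0.212, 0.001]
force: [-0.8, 0.2, -5.0]
opening: 0.0112
```

Emit:
apply_moves(increments=[[0.1, 0, 0, 0, 0.5], [0.2, 0, 0, 0, 0.5], [0.3, 0, 0, 0, 0.5], [0.3, 0, 0, 0, 0.5]])

```text
clock: 8.37
ee_pos: [0.58, 0.0298, 0.1854]
tcp_rot: [-3.134, -0.211, -0.0]
force: [-0.6, -1.3, -4.9]
opening: 0.0116
```

Emit:
apply_moves(increments=[[0.1, 0, 0, 0, 0.5], [0.2, 0, 0, 0, 0.5], [0.3, 0, 0, 0, 0.5], [0.3, 0, 0, 0, 0.5]])

```text
clock: 8.7
ee_pos: [0.583, 0.0302, 0.1855]
tcp_rot: [-3.134, -0.211, -0.0]
force: [0.6, 0.4, -4.4]
opening: 0.0114
```

Emit:
apply_moves(increments=[[0.1, 0, 0, 0, 0.5], [0.2, 0, 0, 0, 0.5], [0.3, 0, 0, 0, 0.5], [0.3, 0, 0, 0, 0.5]])

```text
clock: 9.03
ee_pos: [0.5859, 0.0306, 0.1855]
tcp_rot: [3.134, 0.211, 0.0]
force: [0.4, 1.2, -4.5]
opening: 0.0114
```

Emit:
apply_moves(increments=[[0.1, 0, 0, 0, 0.5], [0.2, 0, 0, 0, 0.5], [0.2, 0, 0, 0, 0.5], [0.2, 0, 0, 0, 0.5]])

```text
clock: 9.37
ee_pos: [0.5878, 0.0308, 0.1854]
tcp_rot: [-3.134, -0.211, 0.0]
force: [-0.2, -0.4, -4.4]
opening: 0.0112
```

Emit:
apply_moves(increments=[[0.1, 0, 0, 0, 0.5], [0.2, 0, 0, 0, 0.5], [0.2, 0, 0, 0, 0.5], [0.2, 0, 0, 0, 0.5]])

```text
clock: 9.7
ee_pos: [0.5898, 0.0311, 0.1854]
tcp_rot: [-3.134, -0.211, 0.0]
force: [-0.3, -0.2, -4.8]
opening: 0.0113
```

Emit:
apply_moves(increments=[[0.1, 0, 0, 0, 0.5], [0.1, 0, 0, 0, 0.5], [0.1, 0, 0, 0, 0.5]])

```text
clock: 9.95
ee_pos: [0.5907, 0.0313, 0.1854]
tcp_rot: [-3.134, -0.212, 0.0]
force: [0.1, 0.1, -5.2]
opening: 0.0111
```

Emit:
apply_moves(increments=[[0.1, 0, 0, 0, 0.5], [0.1, 0, 0, 0, 0.5], [0.1, 0, 0, 0, 0.5]])

```text
clock: 10.2
ee_pos: [0.5912, 0.0312, 0.1852]
tcp_rot: [3.134, 0.212, -0.002]
force: [-2.5, -1.7, -3.9]
opening: 0.0116
```

Emit:
apply_moves(increments=[[0.1, 0, 0, 0, 0.5], [0.1, 0, 0, 0, 0.5], [0.1, 0, 0, 0, 0.5]])

```text
clock: 10.45
ee_pos: [0.5915, 0.0311, 0.185]
tcp_rot: [3.134, 0.212, -0.005]
force: [-5.8, -1.8, -2.9]
opening: 0.0113
```

Run:
```python
from h import *
from station import ctrl
rackto(0,0,.123)
s=ctrl.camera("scene");pickle.dump(s,open("scene4.pkl","wb"))
cv2.imwrite("pics/p6.png",cv2.resize(s["image"][150:210,238:318],None,fx=10,fy=10,interpolation=cv2.INTER_CUBIC))
```

```text
t 10.45 pos [0.5915 0.0311 0.185 ] yaw 0.1348 F [-5.8 -1.8 -2.9] open 0.0113 | row cm [-0.08 -0.05  0.03] turn 0.05
```

View pics/p6.png

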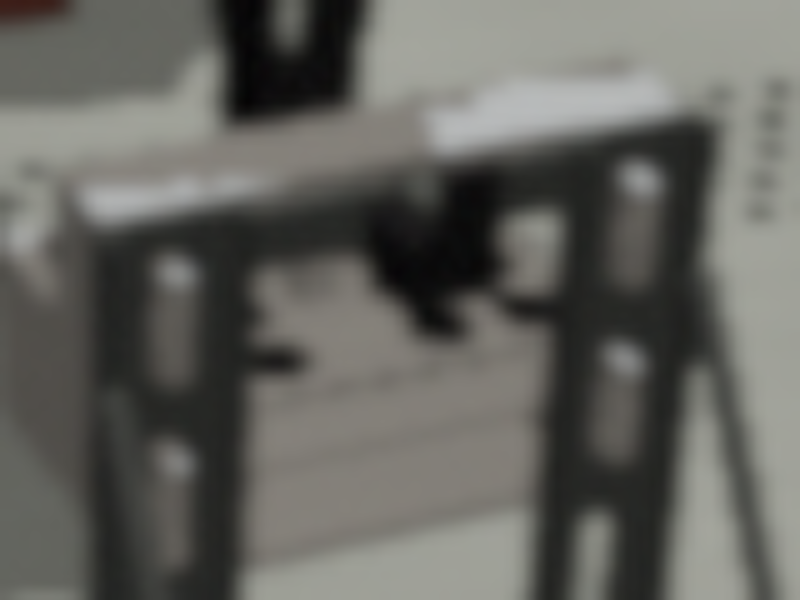

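All four claws' lit tops are visible in the top two slot rows, at (175,270), (640,175), (175,455) and (620,355). Contact came at the expected plane with about 6 N. Lowering now.

Emit:
apply_moves(increments=[[-0.1, 0, 0, 0, 0.5], [-0.1, 0, 0.2, 0, 0.5], [-0.1, 0, 0.4, 0, 0.5], [-0.1, 0, 0.6, 0, 0.5], [-0.1, 0, 0.7, 0, 0.5]])

```text
clock: 10.92
ee_pos: [0.5915, 0.0316, 0.1781]
tcp_rot: [-3.134, -0.212, 0.001]
force: [-4.5, 0.9, -2.0]
opening: 0.0112
```

Emit:
apply_moves(increments=[[0, 0, 0.1, 0, 0.5], [0, 0, 0.2, 0, 0.5], [0, 0, 0.3, 0, 0.5], [0, 0, 0.3, 0, 0.5]])

```text
clock: 11.25
ee_pos: [0.5915, 0.0315, 0.1752]
tcp_rot: [-3.134, -0.212, 0.001]
force: [-4.0, -0.1, -3.8]
opening: 0.0114
```

Emit:
apply_moves(increments=[[0, 0, 0.1, 0, 0.5], [0, 0, 0.2, 0, 0.5], [0, 0, 0.2, 0, 0.5], [0, 0, 0.2, 0, 0.5]])

```text
clock: 11.58
ee_pos: [0.5915, 0.0314, 0.1743]
tcp_rot: [3.134, 0.212, -0.0]
force: [-6.9, -0.1, 2.6]
opening: 0.0114
```

Resting on the catch at about 12 mm above home with a light load. Release and rise.

Emit:
apply_moves(increments=[[0, 0, 0, 0, 3.5], [0, 0, 0, 0, 3.5], [0, 0, 0, 0, 3.5], [0, 0, 0, 0, 3.5], [0, 0, 0, 0, 3.5]], squeeze=10)

```text
clock: 12.0
ee_pos: [0.5923, 0.0314, 0.1739]
tcp_rot: [3.134, 0.211, 0.002]
force: [0.7, 0.3, -0.2]
opening: 0.0326
```

Emit:
apply_moves(increments=[[0, 0, -1, 0, 3.5], [0, 0, -3, 0, 3.5], [0, 0, -5, 0, 3.5], [0, 0, -7, 0, 3.5], [0, 0, -8, 0, 3.5]])

```text
clock: 12.42
ee_pos: [0.5931, 0.0313, 0.2574]
tcp_rot: [3.134, 0.211, 0.008]
force: [-0.3, 0.5, 0.8]
opening: 0.0352
```

Run:
```python
from h import *
from station import ctrl
rackto(0.064-.017,0,.123)
s=ctrl.camera("scene");pickle.dump(s,open("scene5.pkl","wb"))
cv2.imwrite("pics/p7.png",cv2.resize(s["image"][145:205,238:318],None,fx=8,fy=8,interpolation=cv2.INTER_CUBIC))
```

```text
t 12.42 pos [0.5931 0.0313 0.2574] yaw 0.1348 F [-0.3  0.5  0.8] open 0.0352 | row cm [ 4.41 -0.05  7.29] turn 0.04
```

View pics/p7.png

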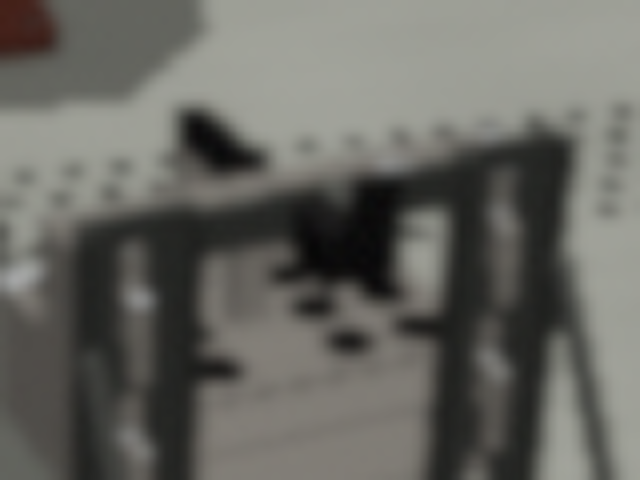

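The rack hangs on its own with claws in both top rows, still up on the catch. Shut the fingers and move over the ledge.

Emit:
apply_moves(increments=[[1, 0, 0, 0, 2], [2, 0, 0, 0, 1], [3, 0, 0, 0, 0], [4, 0, 0, 0, 0], [4.4, 0, 0, 0, 0]])

```text
clock: 12.88
ee_pos: [0.6358, 0.0374, 0.2524]
tcp_rot: [-3.134, -0.211, 0.001]
force: [-0.2, 0.4, 0.5]
opening: 0.0095
```

Emit:
apply_moves(increments=[[0, 0, 1.5, 0, 0], [0, 0, 3, 0, 0], [0, 0, 4, 0, 0], [0, 0, 4.5, 0, 0], [0, 0, 4.5, 0, 0]])

```text
clock: 13.3
ee_pos: [0.6341, 0.0373, 0.2064]
tcp_rot: [-3.134, -0.211, 0.005]
force: [-0.4, -0.1, 0.4]
opening: 0.0003
```

Run:
```python
from h import *
from station import ctrl
rackto(0.064-.018,0,.14)
s=ctrl.camera("scene")
cv2.imwrite("pics/p8.png",cv2.resize(s["image"][125:195,238:318],None,fx=8,fy=8,interpolation=cv2.INTER_CUBIC))
```

```text
t 13.3 pos [0.6341 0.0373 0.2064] yaw 0.1347 F [-0.4 -0.1  0.4] open 0.0003 | row cm [0.21 0.   0.47] turn 0.04
```

View pics/p8.png

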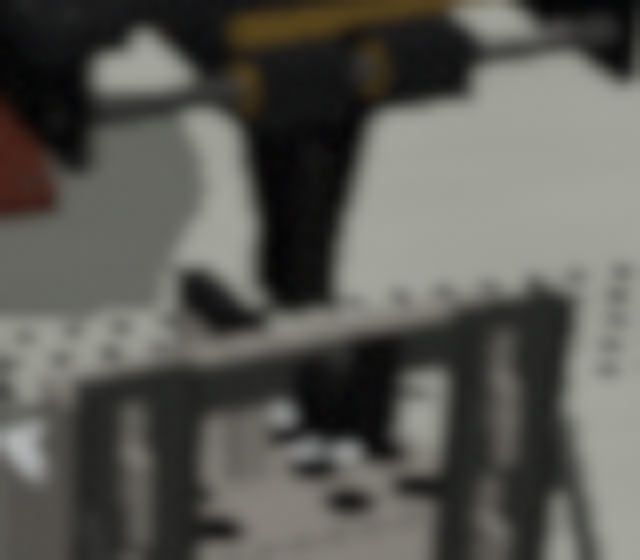

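The tips are at (300,305), just over the ledge between the handle and the rail. Pressing gently.

Emit:
apply_moves(increments=[[0, 0, 0.1, 0, 0], [0, 0, 0.2, 0, 0], [0, 0, 0.3, 0, 0], [0, 0, 0.4, 0, 0]])

```text
clock: 13.68
ee_pos: [0.6356, 0.0373, 0.2051]
tcp_rot: [3.134, 0.211, 0.002]
force: [-0.2, 0.5, -0.3]
opening: 0.0005
```

Emit:
apply_moves(increments=[[0, 0, 0.1, 0, 0], [0, 0, 0.2, 0, 0], [0, 0, 0.3, 0, 0]])

```text
clock: 13.93
ee_pos: [0.6353, 0.0373, 0.2014]
tcp_rot: [3.134, 0.211, 0.0]
force: [0.8, 0.3, 0.7]
opening: 0.0002
```

Emit:
apply_moves(increments=[[0, 0, 0.1, 0, 0], [0, 0, 0.2, 0, 0], [0, 0, 0.2, 0, 0]])

```text
clock: 14.18
ee_pos: [0.6351, 0.0373, 0.1991]
tcp_rot: [-3.134, -0.211, 0.001]
force: [-0.2, -0.3, -0.5]
opening: 0.0001
```

Emit:
apply_moves(increments=[[0, 0, 0.1, 0, 0], [0, 0, 0.2, 0, 0], [0, 0, 0.2, 0, 0]])

```text
clock: 14.43
ee_pos: [0.6351, 0.0373, 0.1971]
tcp_rot: [-3.134, -0.211, 0.001]
force: [-0.3, -0.3, -0.5]
opening: 0.0008
```

Emit:
apply_moves(increments=[[0, 0, 0.1, 0, 0], [0, 0, 0.2, 0, 0], [0, 0, 0.2, 0, 0]])

```text
clock: 14.68
ee_pos: [0.6352, 0.0373, 0.1951]
tcp_rot: [-3.134, -0.211, 0.001]
force: [0.1, 1.8, 0.7]
opening: 0.0005
```

Emit:
apply_moves(increments=[[0, 0, 0.1, 0, 0], [0, 0, 0.2, 0, 0], [0, 0, 0.2, 0, 0]])

```text
clock: 14.93
ee_pos: [0.6352, 0.0373, 0.1932]
tcp_rot: [-3.134, -0.211, 0.001]
force: [-0.5, 0.6, 0.7]
opening: 0.0004
```

Emit:
apply_moves(increments=[[0, 0, 0.1, 0, 0], [0, 0, 0.2, 0, 0], [0, 0, 0.2, 0, 0]])

```text
clock: 15.18
ee_pos: [0.6352, 0.0373, 0.1912]
tcp_rot: [-3.134, -0.211, 0.001]
force: [0.2, 0.2, -0.2]
opening: 0.0004
```

Emit:
apply_moves(increments=[[0, 0, 0.1, 0, 0], [0, 0, 0.2, 0, 0], [0, 0, 0.2, 0, 0]])

```text
clock: 15.43
ee_pos: [0.6354, 0.0373, 0.1905]
tcp_rot: [3.134, 0.211, 0.001]
force: [-2.7, -0.1, 5.0]
opening: 0.0001
```

Run:
```python
from h import *
from station import ctrl
s=ctrl.camera("scene");pickle.dump(s,open("scene6.pkl","wb"))
cv2.imwrite("pics/p9.png",cv2.resize(s["image"][125:195,238:318],None,fx=8,fy=8,interpolation=cv2.INTER_CUBIC))
```

```text
(no output)
```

View pics/p9.png

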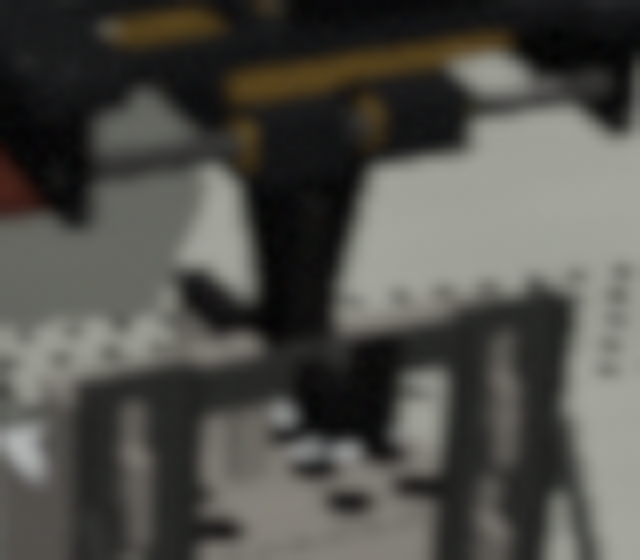

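Contact with the ledge at 5 N. Continue pressing in small steps.

Emit:
apply_moves(increments=[[0, 0, 0.1, 0, 0], [0, 0, 0.2, 0, 0], [0, 0, 0.2, 0, 0]])

```text
clock: 15.73
ee_pos: [0.6355, 0.0372, 0.1892]
tcp_rot: [3.134, 0.212, 0.002]
force: [-3.7, -0.9, 8.7]
opening: 0.0002
```

Emit:
apply_moves(increments=[[0, 0, 0.1, 0, 0], [0, 0, 0.2, 0, 0], [0, 0, 0.2, 0, 0]])

```text
clock: 15.98
ee_pos: [0.6356, 0.0372, 0.1878]
tcp_rot: [3.134, 0.212, 0.002]
force: [-4.7, -0.2, 11.3]
opening: 0.0006
```

Emit:
apply_moves(increments=[[0, 0, 0.1, 0, 0], [0, 0, 0.2, 0, 0], [0, 0, 0.2, 0, 0]])

```text
clock: 16.23
ee_pos: [0.6356, 0.0371, 0.1864]
tcp_rot: [3.134, 0.212, 0.003]
force: [-6.6, -0.7, 12.7]
opening: 0.0003
```

Emit:
apply_moves(increments=[[0, 0, 0.1, 0, 0], [0, 0, 0.2, 0, 0], [0, 0, 0.2, 0, 0]])

```text
clock: 16.48
ee_pos: [0.6357, 0.037, 0.1849]
tcp_rot: [3.134, 0.212, 0.003]
force: [-7.7, -0.5, 15.3]
opening: 0.0007
```

Emit:
apply_moves(increments=[[0, 0, 0.1, 0, 0], [0, 0, 0.2, 0, 0], [0, 0, 0.2, 0, 0]])

```text
clock: 16.73
ee_pos: [0.6358, 0.037, 0.1835]
tcp_rot: [3.134, 0.212, 0.004]
force: [-7.8, -0.6, 17.3]
opening: 0.0005
```

Emit:
apply_moves(increments=[[0, 0, 0.1, 0, 0], [0, 0, 0.1, 0, 0], [0, 0, 0.1, 0, 0]])

```text
clock: 16.98
ee_pos: [0.6358, 0.037, 0.1827]
tcp_rot: [3.133, 0.212, 0.004]
force: [-8.3, -0.0, 18.1]
opening: 0.0003
```

Emit:
apply_moves(increments=[[0, 0, 0.1, 0, 0], [0, 0, 0.1, 0, 0], [0, 0, 0.1, 0, 0]])

```text
clock: 17.23
ee_pos: [0.6362, 0.037, 0.1817]
tcp_rot: [3.133, 0.212, 0.006]
force: [-8.1, -0.8, 17.5]
opening: 0.0005
```

Emit:
apply_moves(increments=[[0, 0, 0.1, 0, 0], [0, 0, 0.1, 0, 0], [0, 0, 0.1, 0, 0]])

```text
clock: 17.48
ee_pos: [0.6363, 0.037, 0.1816]
tcp_rot: [3.133, 0.212, 0.006]
force: [-10.1, -0.5, 21.3]
opening: 0.0002
```

Emit:
apply_moves(increments=[[0, 0, 0.1, 0, 0], [0, 0, 0.1, 0, 0], [0, 0, 0.1, 0, 0]])

```text
clock: 17.73
ee_pos: [0.6363, 0.037, 0.1816]
tcp_rot: [3.133, 0.212, 0.007]
force: [-12.0, -0.6, 25.2]
opening: 0.0002
```

It bottomed out: z stops at 0.1816 after 9 mm of travel, and the force dipped there before rising stiffly. Backing off and looking.

Emit:
apply_moves(increments=[[0, 0, -0.1, 0, 0], [0, 0, -0.3, 0, 0], [0, 0, -0.4, 0, 0], [0, 0, -0.5, 0, 0]])

```text
clock: 18.07
ee_pos: [0.636, 0.037, 0.1819]
tcp_rot: [3.134, 0.211, 0.004]
force: [-0.2, -0.7, 1.7]
opening: 0.0007
```

Emit:
apply_moves(increments=[[0, 0, -1, 0, 0], [0, 0, -3, 0, 0], [0, 0, -5, 0, 0], [-1, 0, -7, 0, 0], [-2, 0, -9, 0, 0]])

```text
clock: 18.48
ee_pos: [0.6152, 0.0348, 0.271]
tcp_rot: [-3.134, -0.212, 0.001]
force: [-0.3, -0.6, 0.1]
opening: 0.0004
```

Run:
```python
from h import *
from station import ctrl
s=ctrl.camera("scene");pickle.dump(s,open("scene7.pkl","wb"));t=ctrl.camera("top");pickle.dump(t,open("top7.pkl","wb"))
a=cv2.resize(s["image"][150:220,238:318],None,fx=8,fy=8,interpolation=cv2.INTER_CUBIC)
cv2.imwrite("pics/p10.png",a)
# claw-top shift, scene5 (resting on catch) vs now, in slot strips
A=pickle.load(open("scene5.pkl","rb"))["image"]
for u in (253,254,255,300,301): print(u,A[160:216:1,u,1].tolist(),s["image"][160:216:1,u,1].tolist())
```

```text
253 [160, 159, 159, 158, 146, 124, 126, 140, 138, 127, 118, 95, 65, 45, 46, 62, 77, 77, 76, 78, 86, 94, 93, 80, 71, 71, 70, 67, 62, 58, 57, 57, 54, 56, 67, 78, 84, 87, 99, 111, 104, 90, 80, 76, 74, 74, 73, 73, 70, 66, 64, 61, 59, 58, 57, 57] [137, 153, 159, 158, 147, 125, 126, 140, 140, 136, 130, 100, 60, 42, 48, 67, 86, 92, 86, 79, 76, 76, 79, 84, 88, 85, 76, 68, 61, 59, 58, 60, 61, 63, 70, 78, 84, 85, 86, 85, 86, 86, 89, 89, 85, 78, 73, 71, 69, 67, 64, 61, 60, 59, 56, 57]
254 [159, 160, 160, 158, 151, 139, 139, 148, 147, 137, 120, 90, 60, 43, 51, 73, 88, 90, 88, 93, 102, 119, 125, 108, 90, 87, 86, 83, 79, 76, 76, 75, 70, 66, 75, 85, 89, 92, 105, 118, 117, 109, 99, 91, 88, 87, 88, 86, 81, 77, 73, 67, 63, 61, 61, 62] [142, 154, 159, 158, 151, 140, 139, 148, 150, 146, 131, 94, 56, 42, 53, 79, 102, 109, 103, 94, 88, 88, 89, 93, 102, 102, 95, 85, 80, 78, 80, 81, 82, 83, 87, 92, 93, 91, 88, 86, 85, 88, 95, 102, 101, 92, 86, 81, 76, 73, 71, 69, 67, 64, 62, 62]
255 [160, 160, 160, 158, 156, 152, 151, 150, 146, 136, 116, 85, 54, 43, 51, 67, 79, 83, 82, 85, 97, 121, 135, 118, 95, 91, 90, 87,
[... 592 characters left out ...]
 [133, 111, 81, 51, 44, 66, 99, 117, 112, 100, 89, 84, 85, 87, 95, 112, 121, 106, 90, 85, 82, 80, 81, 82, 83, 84, 80, 70, 60, 57, 57, 62, 73, 85, 91, 85, 78, 76, 77, 79, 78, 75, 72, 67, 54, 43, 40, 40, 40, 40, 40, 39, 39, 39, 39, 39]
301 [146, 128, 95, 58, 44, 53, 69, 75, 76, 78, 86, 99, 108, 110, 100, 92, 92, 93, 90, 86, 85, 82, 73, 60, 49, 47, 48, 46, 48, 60, 78, 90, 82, 70, 65, 62, 60, 58, 56, 55, 53, 46, 40, 39, 38, 39, 39, 39, 38, 38, 38, 38, 37, 37, 38, 38] [143, 118, 81, 50, 45, 70, 106, 122, 111, 94, 82, 76, 74, 76, 85, 110, 126, 113, 94, 87, 84, 81, 80, 78, 77, 73, 64, 52, 45, 43, 42, 43, 48, 60, 68, 66, 59, 57, 57, 57, 57, 54, 52, 49, 44, 39, 40, 39, 39, 38, 38, 39, 38, 38, 37, 37]
```

View pics/p10.png

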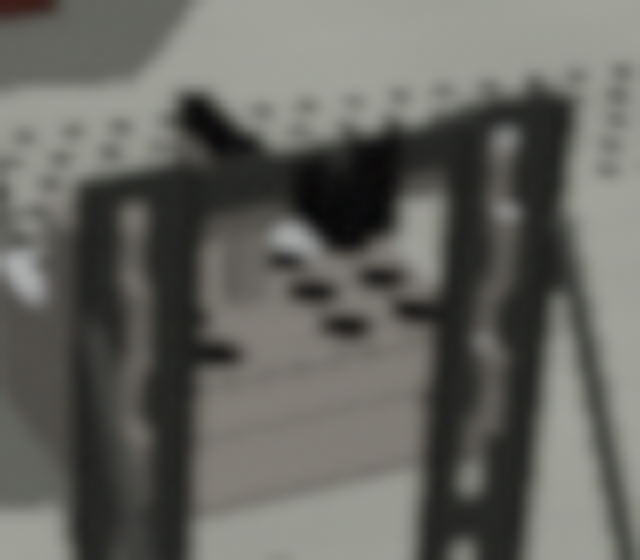

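Run:
```python
from h import *
for n in("scene0","scene5","scene6","scene7"):
    g=cv2.cvtColor(pickle.load(open(n+".pkl","rb"))["image"],cv2.COLOR_BGR2GRAY)
    print(n); print(g[162:186:1,272:292:1][:, ::2])
```

```text
scene0
[[151 148 132 150 145 128 150 140 125 147]
 [142 142 122 146 146 133 148 138 137 147]
 [140 143 135 148 142 139 147 120 130 136]
 [145 135 135 147 125 124 134  93 101 104]
 [143 124 124 139 114  93  99  60  64  64]
 [137 126 115 117  99  62  53  29  38  41]
 [119 108  91  84  82  42  21  15  29  36]
 [ 85  71  55  55  69  36  13  13  29  38]
 [ 53  42  32  38  53  28  10  13  36  54]
 [ 38  30  23  29  36  21   9  18  59  93]
 [ 37  26  16  24  26  14  10  18  79 121]
 [ 37  27  11  21  21  12   9  19  75 118]
 [ 40  31  10  16  16   9   9  24  81 114]
 [ 55  48  11  11  10   8  11  28 104 136]
 [ 98  80  19   8   8   9   9  31 116 149]
 [136 114  41   9  12  10  15  35 119 150]
 [151 134  72  17  13  19  30  56 125 151]
 [154 146 106  41  34  50  76  99 136 151]
 [155 152 131  82  81 100 121 136 146 151]
 [154 154 146 120 125 137 144 150 152 151]
 [154 153 152 144 147 150 151 153 153 152]
 [153 153 153 152 153 153 153 153 153 153]
 [154 154 154 154 154 154 154 154 154 153]
 [154 154 155 155 154 154 154 154 155 153]]
scene5
[[155 152 135 154 149 131 151 141 118 139]
 [145 147 
[... 2359 characters left out ...]
14  30  38]
 [ 46  38  26  28  35  18  11  16  32  42]
 [ 39  29  15  18  25  16  11  15  39  56]
 [ 38  29  13  16  17  15  13  15  51  73]
 [ 40  27  11  15  14  12  12  18  62  85]
 [ 45  31  11  12  13  13  11  21  83 111]
 [ 59  38   9  13  11  10  10  30 109 140]
 [ 74  57  19  11   9  12  10  33 120 153]
 [ 94  97  46  11  10  12   9  37 123 155]
 [122 141  89  22   9  13  20  55 129 155]
 [140 162 126  47  13  14  45  87 141 156]
 [129 153 145  78  28  31  77 115 149 157]
 [ 93 111 136 103  66  67  99 123 147 157]
 [ 62  64 113 117 103  95 102 112 133 154]
 [ 78  72 100 119 118 100  75  79 109 146]
 [105  93  90 105 117  94  44  43  87 133]
 [115  85  61  72 105 101  62  55  89 122]]
```

The claw images moved down 3.3 px (about 9 mm) and stayed down once unloaded. The catch outline at its left edge matches the sprung-out start image, and the dark bump below it is just a tube hole coming into view. The tool is clear, so I'm handing in.

Run:
```python
from h import *
from station import ctrl
a=pickle.load(open("scene0.pkl","rb"))["image"].astype(int);b=pickle.load(open("scene7.pkl","rb"))["image"]
for n,(u,v,w,h) in dict(tip=(330,180,55,38),bottle=(365,205,32,52),block=(90,262,70,45),lid=(200,190,32,20)).items(): print(n,np.abs(a-b)[v:v+h,u:u+w].mean().round(1))
o=ctrl.get_obs();print(o["clock"],o["ee_pos"].round(3),o["force"].round(1));print(ctrl.hand_in())
```

```text
tip 3.3
bottle 3.2
block 3.4
lid 20.8
18.5833 [0.617 0.035 0.275] [ 1.  -0.   1.1]
the job is handed in; nothing more can be done
None
```

I hung the larger rack on the top two rows of slots, let go, and pressed it down on its ledge to the stop. I then handed the job in at 18.6 s; no verdict was reported.

- **Grasp:** The first grasp closed on nothing. The pictures showed the fingertips about 20 mm higher than reported, and the second grasp, about 20 mm lower, held the handle.
- **Hooking:** All four claws showed in the slots, and contact with the uprights was about 6 N. The rack then rested by itself on the catch.
- **Pressing:** The ledge went down 9 mm, with the press rising to about 18 N and easing only slightly, to 17.5 N, near the bottom. It then stopped firmly, with a peak of 25 N, and the rack stayed down when I backed off.
- **Rack home:** In the last picture the claws sit about 9 mm lower than when the rack rested on the catch, which fits it being fully home.
- **Catch:** Its outline matches the sprung-out starting picture where I could see it clearly. A tube hole behind its lower edge made part of that reading unclear, and the dip in force was small, so the snap is inferred rather than clearly seen.
- **Bystanders:** The tip box, bottle and tube block look unchanged. The rotor lid area differs between the first and last pictures. I think that is the arm's shadow, since no contact was felt, but I did not check it separately.

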